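Slide the work rest home in front of the vise

ROBOT

A 6-joint arm with a two-finger parallel gripper is mounted at the origin on the work surface. World frame = base frame: x ahead of the robot, y to its left, z up, the work surface at z = 0. Lengths are in mm, angles in rad, forces in N, time in s.
With the tool pointing down it reaches from about 325 to 750 mm from the base axis. Payload 7.6 kg.
Tool frame: the origin (TCP) lies at the very end of the fingers, on their centre line; the grasp point (between the pads) lies robot.tcp_to_grasp behind it (robot.tcp_to_grasp is the distance from the TCP to the grasp point, in mm); z points along the fingers, y is the line along which they close (so a half turn about z gives the same grasp; the last joint's range is limited). The gripper opens to 85 mm and grips with 20 to 120 N. Pads are 22 mm wide; open, the fingers measure 114 mm over their backs; the gripper's body (76 mm by 85 mm) begins 54 mm behind the grasp point. The pads swing forward as they close: fully open they stand 13 mm farther back than shut.
Start: joints at [1.15, 0.052, 1.401, -0, 1.689, -0.07], TCP at [180.401, 493.053, 231.323] pointing down, gripper open.
Joint ranges: [-2.9, 2.9], [-0.91, 2.17], [0.12, 2.37], [-1.06, 4.2], [0.26, 2.73], [-2.93, 2.93]. Speed limits (rad/s): [2.57, 2.57, 3.01, 3.14, 3.14, 3.14].

INTERFACE

Orientations are given as [roll, pitch, yaw] about the fixed x, y, z axes, in that order (R = Rz(yaw) Ry(pitch) Rx(roll)).
In Python, from station import robot gives the robot as it stands.
- The arm moves only by the tool play_rows, never from a script. Its argument "targets" is a list of rows, each a list of 6 numbers: the shift along the tool's x, y, z scaled (see below), then the turn, a rotation vector about the tool's x, y, z scaled (see below). In form: [[dx, dy, dz, wx, wy, wz], ...]. A call has 1 to 20 rows; each row is the pose to reach, as a shift and turn from the pose commanded when the call began, along the tool's axes at that moment; what a row does not reach only later rows make up. The controller multiplies each number of a shift by 1000 mm and each number of a turn by pi/2 rad. A row lasts 1/10 s, in which the tool goes at most 50 mm and 8.59 degrees, less where a joint would pass 70% of its speed; a pose out of reach is approached as far as the arm can. A call with a number of a shift or a turn outside -1 to 1 is refused whole. A call with a gripper value outside its range is refused whole. "grip" is the gripper command: -1 is shut, 1 is fully open, values between are in proportion, set as the call begins (left out, the last holds). The fingers move at their own pace and stop on an object; "squeeze" is the grip in N (left out, the last holds). Time passes only in rows, so rows that repeat a pose let the fingers close. It gives the time, the measured TCP pose, the force, the opening and the grip force at its end, in the units of the state.
- robot.state(): the state, without advancing time (a new reading comes with each control period).
- robot.snapshot(name): name is "scene" or "top" or "wrist"; returns the picture (420x560x3 uint8, red, green, blue); there is no depth.
- robot.camera_params(name): a dict with "K" (3x3 intrinsics, pixels), "rvec" (rotation vector, rad) and "tvec" (3), from world to camera coordinates, as OpenCV has them; the wrist camera has in their place "hand_eye" (4x4, takes a point from camera to tool coordinates, whose origin is the TCP and whose axes are the flange's). Camera axes: x right, y down, z forward; pixel columns grow to the right and rows downward; lengths in mm; the calibration is good to about 2 mm. A picture is of the moment at which its call begins: read the wrist's pose just before it. camera_params takes no time and is no camera call.
- robot.close_job(): hands the job in; it is judged then, once.
The state is a dict: "time_s": time; "qpos": joint angles; "joint_vel": joint speeds; "tau": joint torques, N m; "tool_pos": TCP position; "ee_rot": TCP orientation; "contact_force": force on the tool from outside, world axes, zero at the start; "ft_torque": the same for the moment, N m; "width": opening from 0.0 (shut) to 1.0 (fully open); "grip_force": force on a finger pad.
Only numpy, scipy, OpenCV 4.12 (cv2) and the standard library are available. Lean on these libraries where they do the work, as an engineer would, in place of code of your own. Each camera call takes 0.05 s, during which the arm holds its last target. There are 200 camera calls.

TASK

With a fingertip, push the loose wooden work-rest board along its rails towards the red vise until you feel it drop into the locating notches and it lies level, with its top flush with the side fences. Only push it, never lift or tip it; leave the tin, the hammer and the wood block where they are, and finish with the hand clear of everything.

Things in the scene. Friction and masses are not known exactly. Their poses are not given: they have to be found in the camera images.
- rail_bed: Fixed wooden rail bed on the bench, 460 x 150 mm, 30 mm thick; its place and yaw vary. Origin on the bench (z = 0) below the middle of the board's seat; x axis along the rails towards the vise, z up. Along both sides, x = -240 to +75 mm, stands a wooden fence 16 mm thick, top 56 mm above the bench; 113 mm clear between the fences.
- rail_start (a point): Middle of the rails' open end, away from the vise, 240 mm from the seat, at rail-top height (38 mm above the bench). Four parallel steel rails, 18 mm wide, 8 mm high, run from here to 75 mm past the seat: inner ones 18 mm, outer ones 42 mm either side of the centre line.
- notch_seat (a point): Where the board's origin is when seated: on the bed's centre line, 30 mm above the bench; axes as the bed's. Each rail has one notch 20 mm long, 8 mm deep (down to the wood): the inner rails 42 mm beyond this point (vise side), the outer rails 42 mm before it.
- vise (a point): Top of the red bench vise fixed on the bed's end, 155 mm past the seat along the rails, 137 mm above the bench; foot 100 mm across.
- rest_board: Loose plain wooden board 110 x 110 x 16 mm on four 12 mm square feet, 26 mm tall in all, 0.17 to 0.35 kg. Origin at its centre, level with the feet's undersides; x axis towards the vise. Starts on the rails 80 to 150 mm short of the seat, origin 38 mm above the bench (top 8 mm above the fences); seated 30 mm (top flush). Slides with about 0.5 to 4 N.
- rear_edge (a point): Middle of the board's rear edge face (away from the vise), 55 mm behind its origin, 18 mm above its origin. This upright face spans 48 to 64 mm above the bench while the board rides and 40 to 56 mm when seated. Seated, all four feet are in their notches, whose ends stop the board dead after up to 4 mm of play.
- tin: Bystander: tin can, 60 mm in diameter, 75 mm high, upright beside the bed; origin at the centre of its underside.
- hammer: Bystander: hammer with a wooden handle, 240 mm long, lying on the bench beside the bed; x axis along the handle towards the head.
- wood_block: Bystander: wooden block 80 x 50 x 40 mm on the bench beside the bed; origin at the centre of its underside.
There are look-alikes about, which are no part of the job. Leave any grey, pink or purple look-alike of the rest_board alone.

How it is judged (in metres and radians):
At the end, for the whole second after the job is handed in: The board's feet sit in the notches: its origin within 7 mm along the rails and 6 mm across of the seat, less than 2.5 mm above its seated height, tilted less than 0.04 rad, at rest (x of rest_board in the frame of rail_bed between -0.007 and 0.007 m and y of rest_board in the frame of rail_bed between -0.006 and 0.006 m and height (world z) of rest_board below 0.0325 m and angle between rest_board's own z axis and vertical below 0.04 rad and linear speed of rest_board below 0.02 m/s); the robot touches nothing.
It fails at once if the board is lifted off its rails (more than 10 mm above riding height) (height (world z) of rest_board above 0.048 m).
It fails at once if the board is tipped by more than 0.2 rad (angle between rest_board's own z axis and vertical above 0.2 rad).
It fails at once if the tin is moved by more than 20 mm (distance of tin from where it was at the start of the episode above 0.02 m).
It fails at once if the hammer is moved by more than 20 mm (distance of hammer from where it was at the start of the episode above 0.02 m).
It fails at once if the wood block is moved by more than 20 mm (distance of wood_block from where it was at the start of the episode above 0.02 m).
It also fails if it takes over 35 s, if anything falls off the work surface, if the arm or the gripper's body presses on something with over 40 N, if the wrist force passes 120 N, or if a joint passes its speed limit or range.

## Working session

There is one attempt and no reset: what is moved stays moved. The work goes in short steps, Python scripts to look and compute and a tool call to move; the robot and the scene stay as the last step left them, time stands still between calls to the robot, and variables do not carry over. Pictures are saved under pics/ and viewed, at most 10 in all, crops included, and the job is handed in when it is done.

Besides the shell and the picture viewer there is one more tool, called after "Emit:" as name(argument=value, ...) on one line, values as JSON. play_rows: Moves the arm, as the interface text tells. Its arguments: {"type":"object","properties":{"targets":{"type":"array"},"grip":{"type":"number"},"squeeze":{"type":"number"}},"required":["targets"]}

```bash
mkdir -p pics; python3 - <<'E'
from station import robot
import cv2,numpy as np
for n in("top","scene"):
    im=robot.snapshot(n); cv2.imwrite(f"pics/{n}0.png",im[:,:,::-1])
    p=robot.camera_params(n); print(n,p)
s=robot.state(); print(s["time_s"],s["tool_pos"],s["ee_rot"],s["contact_force"],s["width"],robot.tcp_to_grasp)
E
```

```text
top {'K': array([[387.89611696,   0.        , 285.43375811],
       [  0.        , 387.89611696, 211.35798656],
       [  0.        ,   0.        ,   1.        ]]), 'rvec': array([ 2.12071532, -2.13874158,  0.15694433]), 'tvec': array([-78.33745378, 578.91625245, 956.99099101])}
scene {'K': array([[382.01721053,   0.        , 277.09899504],
       [  0.        , 382.01721053, 216.63617113],
       [  0.        ,   0.        ,   1.        ]]), 'rvec': array([ 1.51768407,  1.7015275 , -0.92840926]), 'tvec': array([ 119.55194307, -216.08808784, 1402.10443932])}
0.1 [180.27018986 492.79566533 230.55466929] [-3.14018101e+00 -8.88394077e-05  2.79082345e+00] [-0.19028247  0.1461387  -0.57761149] 1.0031021729554692 18.700000000000003
```

View pics/top0.png

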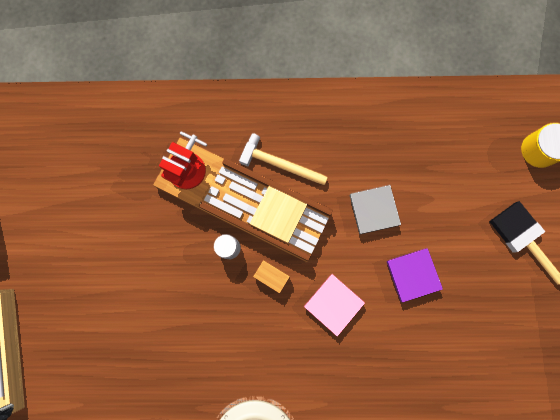

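View pics/scene0.png

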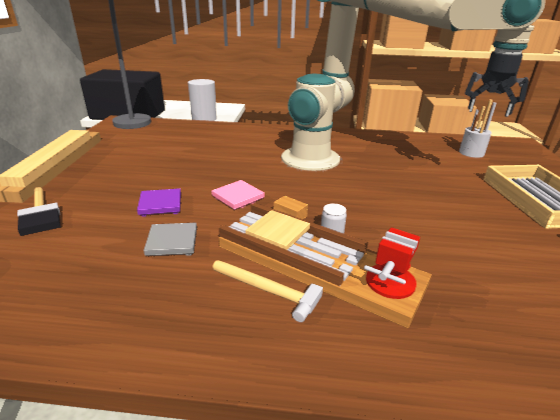

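The top picture shows four square plates. The plain wooden one at (278,214) is the only one on the rails. The grey (375,210), purple (414,276) and pink (335,306) ones lie on the bench and are look-alikes. The vise is at (183,165), the hammer at (285,162), the tin at (227,247) and the block at (271,277). I'll confirm with one enlarged crop.

```bash
python3 - <<'E'
import cv2
im=cv2.imread("pics/top0.png")[125:270,150:340]
cv2.imwrite("pics/crop.png",cv2.resize(im,None,fx=4,fy=4,interpolation=cv2.INTER_CUBIC))
E
```

```text
(no output)
```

View pics/crop.png

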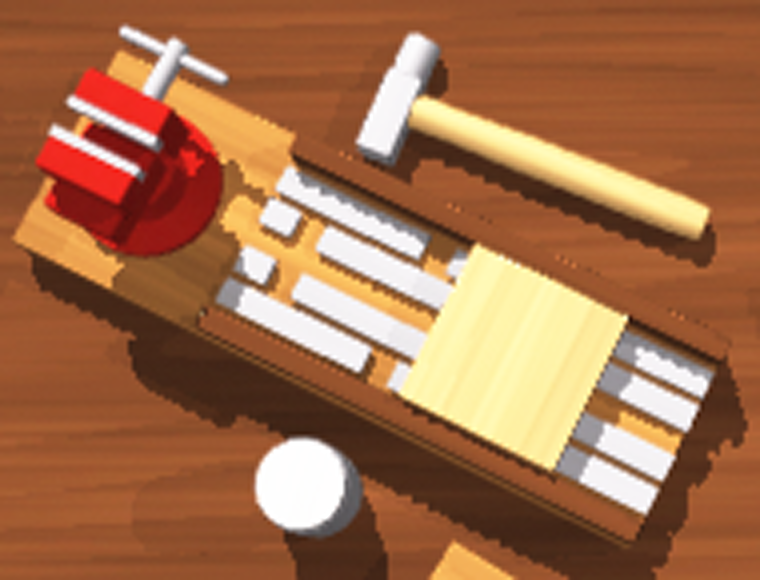

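The crop confirms the wooden board. Its top corners are at (478,243), (630,316), (556,470) and (402,398), it is on the rails, and its free rear edge faces lower right. Next I'll fit the bed pose and work out the moves.

```bash
cat > h.py <<'E'
import cv2,numpy as np
from scipy.optimize import least_squares
from scipy.spatial.transform import Rotation as R
from station import robot
def proj(P,n="top"):
    p=robot.camera_params(n); return cv2.projectPoints(np.float64(P),p["rvec"],p["tvec"],p["K"],None)[0][:,0]
def c2p(c): return (np.float64(c)+.5)/4-.5+[150,125]
def place(q,L): 
    L=np.float64(L); c,s=np.cos(q[2]),np.sin(q[2])
    return np.c_[q[0]+c*L[:,0]-s*L[:,1], q[1]+s*L[:,0]+c*L[:,1], L[:,2]]
def fit(L,px,q0,n="top"):
    r=least_squares(lambda q:(proj(place(q,L),n)-px).ravel(),q0,x_scale=[100,100,1]); return r.x,r.fun.reshape(-1,2)
def pose():
    s=robot.state(); return s["tool_pos"],R.from_euler("xyz",s["ee_rot"])
E
python3 - <<'E'
from h import *
def back(px,z):
    p=robot.camera_params("top");Rm=cv2.Rodrigues(p["rvec"])[0];C=-Rm.T@p["tvec"]
    d=Rm.T@np.linalg.inv(p["K"])@[px[0],px[1],1]; return C+d*(z-C[2])/d[2]
w=[back(c2p(c),64) for c in [(478,243),(630,316),(556,470),(402,398)]]
print("board corners",np.round(w,1))
ctr=np.mean(w,0); f=(w[0]+w[3]-w[1]-w[2]); yaw=np.arctan2(f[1],f[0])
print("ctr",ctr,"yaw",yaw)
# order: top-left(front), top-right(rear)
s=np.sign(np.cross(f[:2],(w[0]-ctr)[:2])); print("side of first corner",s)
Lb=[(55,s*55,64),(-55,s*55,64),(-55,-s*55,64),(55,-s*55,64)]
qb,e=fit(Lb,c2p([(478,243),(630,316),(556,470),(402,398)]),[*ctr[:2],yaw]); print("board",qb,abs(e).max())
# bed: rail ends, notch edges, bed corners at vise end (z=30), fence ends z=56
L=[(-240,s*51,38),(-240,-s*51,38),(75,s*51,38),(75,-s*51,38),(-32,s*42,38),(-32,-s*42,38),(32,s*18,38),(32,-s*18,38)]
c=[(714,368),(648,515),(288,168),(220,298),(424,246),(364,366),(322,244),(298,292)]
qc=[qb[0]+115*np.cos(yaw),qb[1]+115*np.sin(yaw),yaw]
q,e=fit(L,c2p(c),qc); print("bed",q);print(e.round(2))
d=np.array([np.cos(q[2]),np.sin(q[2])]);n=np.array([-d[1],d[0]])
print("board in bed",(qb[:2]-q[:2])@d,(qb[:2]-q[:2])@n,qb[2]-q[2])
t,Rt=pose();print("tool axes",Rt.as_matrix().round(3), "tool in bed",(t[:2]-q[:2])@d,(t[:2]-q[:2])@n)
E
```

```text
board corners [[ 643.5  -42.    64. ]
 [ 594.8 -138.9   64. ]
 [ 497.1  -90.9   64. ]
 [ 543.5    6.1   64. ]]
ctr [569.70119988 -66.43835088  64.        ] yaw 1.114882493964233
side of first corner -1.0
board [569.71648024 -66.42652636   1.11653346] 0.4276260317166134
bed [622.67233588  42.21568461   1.11143184]
[[ 0.63  1.02]
 [ 0.34 -0.24]
 [-0.25  0.19]
 [-1.08  1.54]
 [ 0.08  0.65]
 [ 0.67 -1.02]
 [-0.09 -1.11]
 [-0.33 -1.08]]
board in bed -120.85924780970987 -0.7034693148039844 0.005101612163026292
tool axes [[-0.939  0.344 -0.001]
 [ 0.344  0.939 -0.001]
 [ 0.    -0.001 -1.   ]] tool in bed 207.71873340590895 596.3177891242849<stdin>:10: DeprecationWarning: Arrays of 2-dimensional vectors are deprecated. Use arrays of 3-dimensional vectors instead. (deprecated in NumPy 2.0)
```

Seat is at about (622.7, 42.2) with bed yaw 1.111. The board is 121 mm short of it. Next: shut the gripper and move high over the rail's open end, aligning tool y with the push direction.

Emit:
play_rows(targets=[[-0.547, -0.484, 0, 0, 0, 0.069], [-0.547, -0.484, 0, 0, 0, 0.069], [-0.547, -0.484, 0, 0, 0, 0.069], [-0.547, -0.484, 0, 0, 0, 0.069], [-0.547, -0.484, 0, 0, 0, 0.069], [-0.547, -0.484, 0, 0, 0, 0.069], [-0.547, -0.484, 0, 0, 0, 0.069], [-0.547, -0.484, 0, 0, 0, 0.069], [-0.547, -0.484, 0, 0, 0, 0.069], [-0.547, -0.484, 0, 0, 0, 0.069], [-0.547, -0.484, 0, 0, 0, 0.069], [-0.547, -0.484, 0, 0, 0, 0.069], [-0.547, -0.484, 0, 0, 0, 0.069], [-0.547, -0.484, 0, 0, 0, 0.069], [-0.547, -0.484, 0, 0, 0, 0.069], [-0.547, -0.484, 0, 0, 0, 0.069], [-0.547, -0.484, 0, 0, 0, 0.069], [-0.547, -0.484, 0, 0, 0, 0.069], [-0.547, -0.484, 0, 0, 0, 0.069], [-0.547, -0.484, 0, 0, 0, 0.069]], grip=-1, squeeze=40)

```text
time_s: 2.1
tool_pos: [527.7, -148.6, 231.7]
ee_rot: [3.141, 0.001, 2.684]
contact_force: [0.1, -0.4, -0.0]
width: 0.002
grip_force: 0.0
```

```bash
python3 - <<'E'
from h import *
t,Rt=pose();q=[622.7,42.2,1.1114];d=np.array([np.cos(q[2]),np.sin(q[2])]);n=np.array([-d[1],d[0]])
print(robot.state()["time_s"],t,"axes",Rt.as_matrix().round(4),"in bed",(t[:2]-q[:2])@d,(t[:2]-q[:2])@n)
im=robot.snapshot("wrist");cv2.imwrite("pics/w1.png",im[:,:,::-1]);print(robot.camera_params("wrist"))
E
```

```text
2.1 [ 527.65168372 -148.59030017  231.66722238] axes [[-8.970e-01  4.421e-01  6.000e-04]
 [ 4.421e-01  8.970e-01 -1.000e-04]
 [-6.000e-04  2.000e-04 -1.000e+00]] in bed -213.15432412291506 0.5959642522920072
{'K': array([[357.99895764,   0.        , 284.12340937],
       [  0.        , 357.99895764, 210.17617924],
       [  0.        ,   0.        ,   1.        ]]), 'hand_eye': array([[ 1.20521139e-03, -9.61743021e-01, -2.73950560e-01,
         6.86308548e+01],
       [ 9.99998894e-01,  1.39786583e-03, -5.08039323e-04,
         2.69824980e-01],
       [ 8.71549401e-04, -2.73949645e-01,  9.61743642e-01,
        -1.43916980e+02],
       [ 0.00000000e+00,  0.00000000e+00,  0.00000000e+00,
         1.00000000e+00]])}
```

View pics/w1.png

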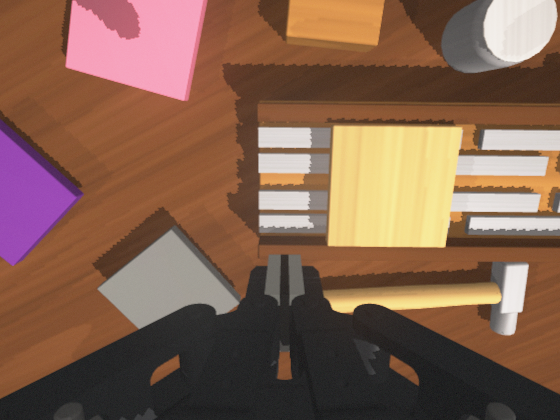

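The wrist view shows the board clear on the rails: rear edge at columns 327–330, rows 126–247, rail ends at column 258, rows 128–232. The shut fingertips are at (284,262). The outer rails restart after their notches at (481,140) and (467,226). I'll cross-check the bed and board poses from this view.

```bash
cat >> h.py <<'E'
def wproj(P,t,Rt):
    p=robot.camera_params("wrist");T=np.array(p["hand_eye"])
    tool=(Rt.inv().apply(np.array(P)-t)); c=(tool-T[:3,3])@T[:3,:3]; u=c@p["K"].T; return u[:,:2]/u[:,2:]
def wfit(L,px,q0,t,Rt):
    r=least_squares(lambda q:(wproj(place(q,L),t,Rt)-px).ravel(),q0,x_scale=[100,100,1]); return r.x,r.fun.reshape(-1,2)
E
python3 - <<'E'
from h import *
t,Rt=pose();q0=[622.7,42.2,1.1114]
# image row down = -tool x side: check which bed y is up
L=[(-240,51,38),(-240,-51,38),(-32,51,38),(-32,33,38),(-32,-33,38),(-32,-51,38)]
px=np.float64([(258,128),(258,232),(481,129),(482,150),(467,217),(467,235)])
print(wproj(place(q0,L),t,Rt).round(1))
q,e=wfit(L,px,q0,t,Rt);print("bed",q);print(e.round(1))
qb,eb=wfit([(-55,55,64),(55,55,64),(55,-55,64),(-55,-55,64)],np.float64([(331,126),(461,127),(447,247),(327,247)]),[570,-66,1.11],t,Rt);print("board",qb);print(eb.round(1))
for Q in(q,q0):
    d=np.array([np.cos(Q[2]),np.sin(Q[2])]);n=np.array([-d[1],d[0]])
    print("board in bed",(qb[:2]-Q[:2])@d,(qb[:2]-Q[:2])@n,"tool",(t[:2]-Q[:2])@d,(t[:2]-Q[:2])@n)
print("tip px",wproj([t],t,Rt))
E
```

```text
[[255.1 128.5]
 [257.1 233.1]
 [481.1 129.1]
 [478.1 148.8]
 [468.  216.4]
 [465.4 233.6]]
bed [624.29866478  42.95679768   1.10319609]
[[-0.9 -0.5]
 [ 0.1  0.3]
 [ 1.9  1. ]
 [-2.3 -0.3]
 [ 2.   0.2]
 [-0.8 -0.6]]
board [570.84161756 -63.58380292   1.11687094]
[[ 0.5  0.4]
 [ 0.3 -1. ]
 [-1.4  0.1]
 [ 0.6  0.4]]
board in bed -119.19925749076359 -0.3041196503163722 tool -214.66502373847717 -0.15221174757842648
board in bed -117.81054868271386 -0.42356696204527283 tool -213.27185610520633 0.5115193774924337
tip px [[283.60624648 270.70053173]]
```

The two views agree to about 2 mm. The fingertip is centred on the bed and about 40 mm behind the rear edge. Descend to z ≈ 46 (rails at 38).

Emit:
play_rows(targets=[[0, 0, 0.04, 0, 0, 0], [0, 0, 0.08, 0, 0, 0], [0, 0, 0.12, 0, 0, 0], [0, 0, 0.15, 0, 0, 0], [0, 0, 0.17, 0, 0, 0], [0, 0, 0.18, 0, 0, 0], [0, 0, 0.185, 0, 0, 0], [0, 0, 0.185, 0, 0, 0], [0, 0, 0.185, 0, 0, 0]])

```text
time_s: 3.05
tool_pos: [528.5, -149.6, 47.7]
ee_rot: [3.141, 0.002, 2.682]
contact_force: [0.2, -0.3, 1.0]
width: 0.003
grip_force: 0.0
```

Emit:
play_rows(targets=[[0, 0.008, 0, 0, 0, 0], [0, 0.015, 0, 0, 0, 0], [0, 0.019, 0, 0, 0, 0], [0, 0.022, 0, 0, 0, 0], [0, 0.025, 0, 0, 0, 0], [0, 0.028, 0, 0, 0, 0], [0, 0.031, 0, 0, 0, 0], [0, 0.034, 0, 0, 0, 0], [0, 0.037, 0, 0, 0, 0], [0, 0.04, 0, 0, 0, 0], [0, 0.044, 0, 0, 0, 0], [0, 0.048, 0, 0, 0, 0], [0, 0.052, 0, 0, 0, 0], [0, 0.056, 0, 0, 0, 0], [0, 0.06, 0, 0, 0, 0]])

```text
time_s: 4.55
tool_pos: [554.5, -95.3, 46.3]
ee_rot: [3.142, -0.0, 2.683]
contact_force: [0.0, -2.9, -0.9]
width: 0.001
grip_force: 0.9
```

```bash
python3 - <<'E'
from h import *
s=robot.state();print(s["time_s"],s["tool_pos"],s["contact_force"])
a=robot.snapshot("wrist");b=robot.snapshot("top")[125:270,150:340]
b=cv2.resize(b,None,fx=2.1,fy=2.1,interpolation=cv2.INTER_CUBIC)
c=np.zeros((420,800,3),np.uint8);c[:,:400]=a[:,80:480];c[:b.shape[0],401:401+b.shape[1]]=b[:,:399]
cv2.imwrite("pics/p1.png",c[:,:,::-1])
E
```

```text
4.55 [554.51033933 -95.30310206  46.291869  ] [ 0.03492468 -2.86145162 -0.92529349]
```

View pics/p1.png

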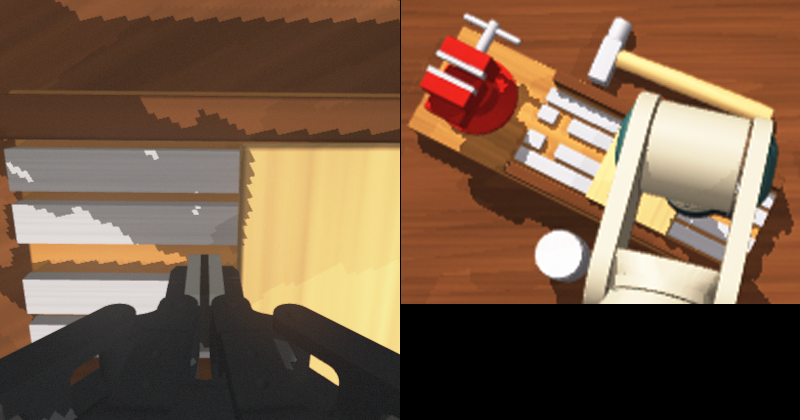

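The fingertip bears on the rear edge (column 241 of the wrist half), the board slides at about 3 N, and it stays square to the fences. Continue to about 15 mm short of the seat.

Emit:
play_rows(targets=[[0, 0.004, 0, 0, 0, 0], [0, 0.008, 0, 0, 0, 0], [0, 0.012, 0, 0, 0, 0], [0, 0.016, 0, 0, 0, 0], [0, 0.02, 0, 0, 0, 0], [0, 0.024, 0, 0, 0, 0], [0, 0.028, 0, 0, 0, 0], [0, 0.032, 0, 0, 0, 0], [0, 0.036, 0, 0, 0, 0], [0, 0.04, 0, 0, 0, 0], [0, 0.044, 0, 0, 0, 0], [0, 0.048, 0, 0, 0, 0], [0, 0.052, 0, 0, 0, 0], [0, 0.056, 0, 0, 0, 0], [0, 0.06, 0, 0, 0, 0], [0, 0.063, 0, 0, 0, 0], [0, 0.066, 0, 0, 0, 0], [0, 0.068, 0, 0, 0, 0], [0, 0.07, 0, 0, 0, 0], [0, 0.07, 0, 0, 0, 0]])

```text
time_s: 6.65
tool_pos: [585.5, -32.6, 46.3]
ee_rot: [3.141, 0.0, 2.683]
contact_force: [0.3, -0.5, -0.6]
width: 0.001
grip_force: 0.0
```

```bash
python3 - <<'E'
from h import *
t,Rt=pose();s=robot.state();q=[623.5,42.6,1.108];d=np.array([np.cos(q[2]),np.sin(q[2])]);n=np.array([-d[1],d[0]])
print(s["time_s"],t,s["contact_force"],"in bed",(t[:2]-q[:2])@d,(t[:2]-q[:2])@n)
im=robot.snapshot("wrist");cv2.imwrite("pics/p2.png",im[:,:,::-1])
for X in range(-80,-55,4): print(X,wproj(place(q,[(X,30,64)]),t,Rt).round(1))
E
```

```text
6.65 [585.53232618 -32.58729025  46.31561354] [ 0.28080657 -0.54913034 -0.55351556] in bed -84.22890143007554 0.4062441442120575
-80 [[295.3 218.3]]
-76 [[306.2 218.3]]
-72 [[317.  218.4]]
-68 [[327.9 218.4]]
-64 [[338.7 218.5]]
-60 [[349.5 218.5]]
-56 [[360.4 218.6]]
```

View pics/p2.png

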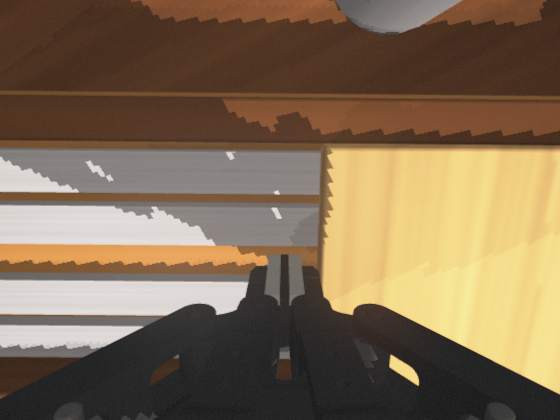

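The rear edge is at column ≈321, giving bed x ≈ -70.5, so the board is still about 15 mm short. Creep forward 12 mm.

Emit:
play_rows(targets=[[0, 0.002, 0, 0, 0, 0], [0, 0.004, 0, 0, 0, 0], [0, 0.006, 0, 0, 0, 0], [0, 0.008, 0, 0, 0, 0], [0, 0.009, 0, 0, 0, 0], [0, 0.01, 0, 0, 0, 0], [0, 0.011, 0, 0, 0, 0], [0, 0.012, 0, 0, 0, 0], [0, 0.012, 0, 0, 0, 0]])

```text
time_s: 7.6
tool_pos: [590.8, -22.0, 46.3]
ee_rot: [3.141, 0.0, 2.682]
contact_force: [0.1, -2.2, -0.1]
width: 0.002
grip_force: 0.6
```

Emit:
play_rows(targets=[[0, 0.0005, 0, 0, 0, 0], [0, 0.001, 0, 0, 0, 0], [0, 0.0015, 0, 0, 0, 0], [0, 0.002, 0, 0, 0, 0]])

```text
time_s: 8.0
tool_pos: [591.6, -20.0, 46.2]
ee_rot: [3.141, -0.0, 2.683]
contact_force: [-0.8, 0.2, -0.3]
width: 0.006
grip_force: 0.0
```

Emit:
play_rows(targets=[[0, 0.0005, 0, 0, 0, 0], [0, 0.001, 0, 0, 0, 0], [0, 0.0015, 0, 0, 0, 0], [0, 0.002, 0, 0, 0, 0]])

```text
time_s: 8.4
tool_pos: [592.4, -18.7, 46.2]
ee_rot: [-3.141, -0.0, 2.682]
contact_force: [-0.5, -0.5, 0.6]
width: 0.003
grip_force: 0.8
```

```bash
python3 - <<'E'
from h import *
t,Rt=pose();s=robot.state();q=[623.5,42.6,1.108];d=np.array([np.cos(q[2]),np.sin(q[2])]);n=np.array([-d[1],d[0]])
print(s["time_s"],t,s["contact_force"],"in bed",(t[:2]-q[:2])@d,(t[:2]-q[:2])@n)
im=robot.snapshot("wrist");cv2.imwrite("pics/p3.png",im[:,:,::-1])
for z in (56,64): print(z,wproj(place(q,[(-58,54,z),(-55,54,z),(-52,54,z),(-30,56.5,56),(-30,55,z)]),t,Rt).round(1))
E
```

```text
8.4 [592.41133155 -18.71933858  46.24070544] [-0.52804384 -0.53821983  0.62599298] in bed -68.74860739988755 0.44223313279342863
56 [[313.1 150.5]
 [321.1 150.5]
 [329.2 150.6]
 [388.9 144. ]
 [388.5 148.1]]
64 [[314.8 153.1]
 [323.4 153.1]
 [331.9 153.2]
 [388.9 144. ]
 [394.9 150.6]]
```

View pics/p3.png

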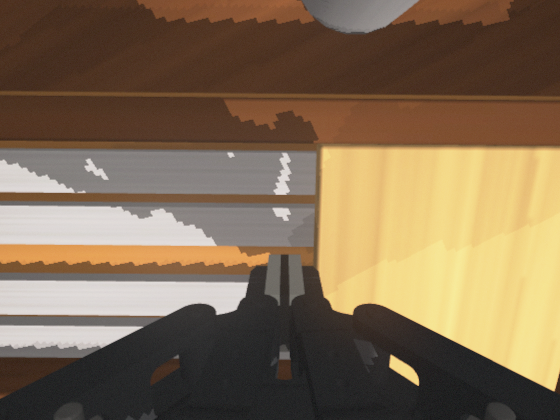

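The rear edge moved to column ≈317. The shadow strip and the raised side edge are gone and the push force fell to zero, so it looks dropped. I'll confirm with the stop: a few mm more should meet a hard end.

Emit:
play_rows(targets=[[0, 0.0005, 0, 0, 0, 0], [0, 0.001, 0, 0, 0, 0], [0, 0.0015, 0, 0, 0, 0], [0, 0.002, 0, 0, 0, 0]])

```text
time_s: 8.85
tool_pos: [593.4, -16.7, 46.2]
ee_rot: [3.142, -0.0, 2.682]
contact_force: [-0.9, -1.9, -0.1]
width: -0.002
grip_force: 0.7
```

Emit:
play_rows(targets=[[0, 0.0005, 0, 0, 0, 0], [0, 0.001, 0, 0, 0, 0], [0, 0.0015, 0, 0, 0, 0]])

```text
time_s: 9.15
tool_pos: [594.0, -15.4, 46.3]
ee_rot: [3.142, -0.0, 2.682]
contact_force: [-0.4, -1.4, -1.0]
width: 0.001
grip_force: 0.6
```

Emit:
play_rows(targets=[[0, 0.0005, 0, 0, 0, 0], [0, 0.001, 0, 0, 0, 0]])

```text
time_s: 9.35
tool_pos: [594.5, -14.5, 46.3]
ee_rot: [3.142, -0.0, 2.682]
contact_force: [-0.9, -1.3, 0.5]
width: 0.001
grip_force: 0.6
```

Emit:
play_rows(targets=[[0, 0.0005, 0, 0, 0, 0], [0, 0.001, 0, 0, 0, 0]])

```text
time_s: 9.55
tool_pos: [594.9, -13.5, 46.3]
ee_rot: [3.141, -0.0, 2.682]
contact_force: [-0.2, -0.8, -0.5]
width: 0.004
grip_force: 0.6
```

No stop yet. Look from the side before going on.

```bash
python3 - <<'E'
from h import *
t,Rt=pose();q=[623.5,42.6,1.108]
P=[(X,Y,z) for X,z in((-55,56),(-55,64)) for Y in(55,-55)]
print(wproj(place(q,P),t,Rt).round(1))
print("scene",proj(place(q,[(55,-55,56),(55,-55,64),(55,55,56),(55,55,64),(-55,-55,56),(75,-56.5,56),(75,-72.5,56)]),"scene").round(1))
a=robot.snapshot("wrist")[120:270,260:460];b=robot.snapshot("scene")[190:320,210:440]
A=cv2.resize(a,(400,300),interpolation=cv2.INTER_CUBIC)
B=cv2.resize(b,None,fx=3.4,fy=3.4,interpolation=cv2.INTER_CUBIC)[:,:800]
cv2.imwrite("pics/s4.png",B[:,:,::-1]);cv2.imwrite("pics/p4.png",A[:,:,::-1])
cv2.imwrite("pics/w4.png",robot.snapshot("wrist")[:,:,::-1])
E
```

```text
[[305.7 147.9]
 [300.6 391.6]
 [307.  150.3]
 [301.4 405.6]]
scene [[334.4 267.8]
 [334.8 264.7]
 [355.3 241.7]
 [355.8 238.8]
 [288.  249.6]
 [343.2 271.7]
 [339.8 276.1]]
```

View pics/s4.png

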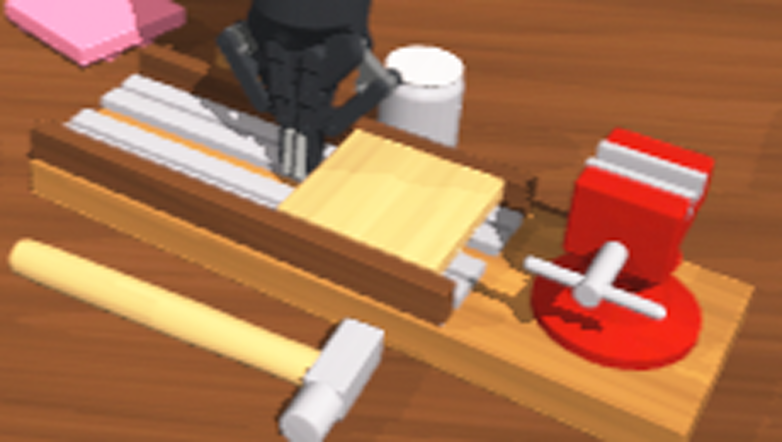

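The scene crop shows the board with its front corners at (443,270) and (503,185), near fence height but ambiguous. I'll back off, rise, and measure its height and position with a clear wrist view.

Emit:
play_rows(targets=[[0, -0.01, 0, 0, 0, 0], [0, -0.03, 0, 0, 0, 0], [0, -0.04, -0.03, 0, 0, 0], [0, -0.04, -0.07, 0, 0, 0], [0, -0.04, -0.11, 0, 0, 0], [0, -0.04, -0.14, 0, 0, 0], [0, -0.04, -0.15, 0, 0, 0], [0, -0.04, -0.15, 0, 0, 0], [0, -0.04, -0.15, 0, 0, 0]])

```text
time_s: 10.6
tool_pos: [576.5, -49.6, 194.4]
ee_rot: [-3.141, -0.002, 2.682]
contact_force: [-0.3, -0.7, -1.3]
width: -0.001
grip_force: 0.0
```

```bash
python3 - <<'E'
from h import *
t,Rt=pose();q=[623.5,42.6,1.108]
im=robot.snapshot("wrist");print(robot.state()["time_s"],t)
cv2.imwrite("pics/w5raw.png",im[:,:,::-1])
cv2.imwrite("pics/w5.png",cv2.resize(im[50:330,180:560],None,fx=2.1,fy=2.1,interpolation=cv2.INTER_CUBIC)[:,:,::-1])
np.save("w5.npy",np.r_[t,robot.state()["ee_rot"]])
for z in(56,64):print(z,wproj(place(q,[(-55,55,z),(55,55,z),(55,-55,z),(-55,-55,z)]),t,Rt).round(1))
print(wproj(place(q,[(75,56.5,56),(75,-56.5,56),(-240,56.5,56),(-240,-56.5,56)]),t,Rt).round(1))
E
```

```text
10.65 [576.54618666 -49.56898655 194.35049036]
56 [[347.3 128.6]
 [490.2 129.3]
 [469.4 261.2]
 [340.5 260.6]]
64 [[349.1 129.1]
 [496.1 129.8]
 [474.2 265.2]
 [342.  264.5]]
[[516.5 127.4]
 [492.6 263. ]
 [106.8 125.4]
 [124.  261.1]]
```

View pics/w5.png

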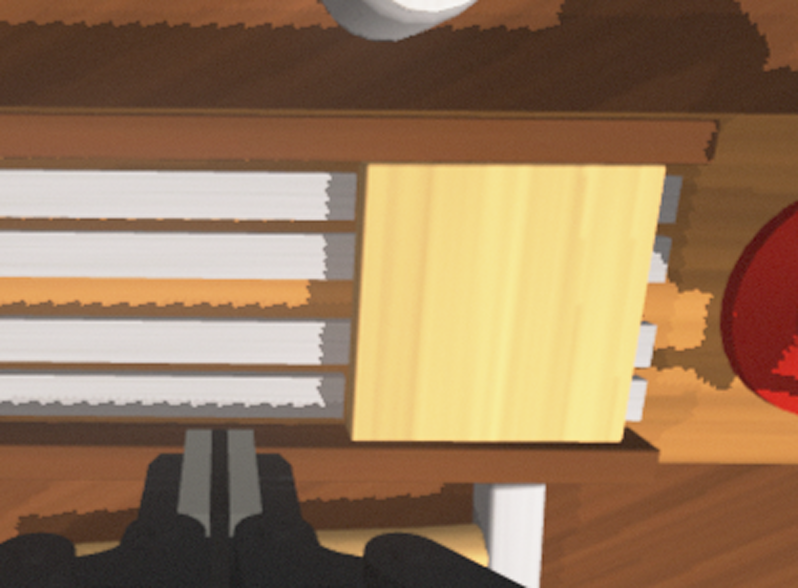

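Board corners in this crop are at (366,165), (665,166), (622,441) and (352,440). The edges run right along the fences and the rails show only ~6 mm past its front. I'll fit its height and tilt, and its x relative to the fence ends.

```bash
python3 - <<'E'
from h import *
v=np.load("w5.npy");t,Rt=v[:3],R.from_euler("xyz",v[3:])
o=lambda c:(np.float64(c)+.5)/2.1-.5+[180,50]
px=o([(366,165),(665,166),(622,441),(352,440)]);L=np.float64([(-55,55,0),(55,55,0),(55,-55,0),(-55,-55,0)])
f=lambda q:(wproj(place(q[:3],L+[0,0,q[3]]),t,Rt)-px).ravel()
r=least_squares(f,[623,42,1.11,60],x_scale=[100,100,1,10]);print("board",r.x.round(3),r.fun.round(2))
q,e=wfit([(75,56.5,56),(75,-56.5,56),(75,51,38),(75,-51,38)],o([(712,160),(657,449),(683,176),(643,421)]),[623,42,1.11],t,Rt);print("bed",q.round(3),e.round(1).tolist())
d=np.array([np.cos(1.113),np.sin(1.113)]);n=np.array([-d[1],d[0]])
print("board in bed",(r.x[:2]-q[:2])@d,(r.x[:2]-q[:2])@n, "vs earlier",(r.x[:2]-[623.5,42.6])@d)
print(robot.state()["contact_force"])
E
```

```text
board [625.72   48.103   1.112  54.007] [ 0.31 -0.01 -0.08 -0.32 -0.3   0.06  0.04  0.31]
bed [623.705  44.478   1.101] [[0.6, 1.5], [1.7, -0.5], [-0.6, -0.3], [-1.9, -1.1]]
board in bed 4.142164848373393 -0.20466051090013138 vs earlier 5.917316928792919
[-0.69863506 -0.54397944 -0.54018189]
```

The board top measures 54 mm (seated 56, riding 64), level to within 0.3 px, and it is about +4 mm along within the notch play. It is seated and the hand is 140 mm above it, so I'm handing in.

```bash
python3 -c "
from station import robot
print(robot.close_job())"
```

```text
the job is handed in; nothing more can be done
None
```

I pushed the board along the rails until it dropped into its notches, and handed the job in at about 10.7 s. By camera its top is level and at fence height, about 4 mm past the seat centre (7 mm allowed). I felt it drop but never felt the notch ends stop it. The tin, hammer and block were left alone, the hand is clear above, and the hand-in returned no verdict.

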